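Hang the tray cradle on its slotted stand and slide the tray in

TASK

Put up the condiment station: hang the green tray cradle on the stand by pushing its two hooks into the top pair of slots in the uprights and then pressing it down until it is fully seated and locked, and let go of it. Then slide the grey tray, with the white tub still standing in it, through the open front of the hung cradle until it is fully home against the back. Leave the syrup bottle, the spice jar, the tamper and the cups standing where they are.

Things in the scene. Friction and masses are not known exactly. Their poses are not given: they have to be found in the camera images.
- stand: fixed stand: dark base plate 85 x 150 x 10 mm (55 mm in front of the origin, 30 behind) with two steel slotted uprights centred at y = +40 and -40 mm, 30 mm wide, 6 mm thick, 181 mm high. Origin on the table, midway between them in the plane of their front face; x points from front to back, z up. Top slots z = 130 to 162 mm (use these); lower ones z = 79 to 111 and 28 to 60 mm; all 13 mm wide
- stand_slots (a point): point midway between the two top slots, in the front plane of the uprights, on the level of the slots' lower edge (z = 130 mm above the stand's origin). The slots go right through and the space behind the uprights is free
- cradle: loose green tray cradle, 0.28 kg, standing on the table. Origin on its underside straight below the middle of its grip bar; x points to its back (hook side), mouth towards -x, z up. Back plate x = 52 to 56 mm, 118 mm wide, 70 mm high. Black grip bar across it (along y): 12 mm thick in x, 110 mm long, z = 88 to 108 mm. Side walls 30 mm high, inner faces at y = +-48 mm
- cradle_bar (a point): centre of the cradle's grip bar, x = 0, z = 98 mm in the cradle's frame. Seated on the stand, the cradle's origin lies 56 mm (up to 58 with the play) in front of the uprights' front face and 90 mm above the stand's origin
- cradle_hooks (a point): point midway between the cradle's two steel hooks, at the back plate's rear face (x = 56 mm, z = 40 mm, the underside of the necks). Hooks at y = +-40 mm, 6 mm thick: neck z = 40 to 54 mm, reaching to x = 72 mm, nose x = 64 to 72 mm hanging down to z = 28 mm. They pass into the slots with this point 15 mm (12 to 18) above the slots' lower edge; then it sinks to that edge
- cradle_mouth (a point): middle of the cradle's open front, at x = -61 mm, z = 4 mm (top of the floor ledges, 14 mm wide, along both sides). The side walls are 96 mm apart inside and flare out to x = -79 mm; lips above the ledges have their underside at z = 27 mm and reach in to y = +-40 mm
- tray: loose grey tray, 0.20 kg, carrying the tub. Origin on its underside at mid-length and mid-width; x points to its rear end (goes into the cradle first), z up. 140 mm long (x), 88 mm wide, walls 16 mm high, 4 mm thick, floor 4 mm, cross rib at x = -14 mm. Home in the cradle its origin is at x = -18, y = 0 (4 mm play each side), z = 4 mm in the cradle's frame, rear end against the back plate
- tray_bar (a point): centre of the tray's black grip bar, across its -x end at x = -64 mm, z = 86 mm in the tray's frame; bar 12 mm thick in x, 60 mm long (y), 20 mm high. It stays outside in front of the cradle when the tray is home
- tray_bay (a point): point on the tray's floor (z = 4 mm) at the middle of the rear bay, x = 27 mm in the tray's frame, where the tub stands
- tub: loose white round lidded tub, 71 mm across, 32 mm high, 0.10 kg, standing in the tray's rear bay; origin at the centre of its underside
- bottle: loose syrup bottle with an orange label, 87 mm across, 220 mm high, bystander; origin at the centre of its underside
- jar: loose spice jar with a red cap, 44 mm across, 90 mm high, bystander; origin at the centre of its underside
- tamper: loose coffee tamper with a turned handle, 58 mm across, 94 mm high, bystander; origin at the centre of its underside
- cup_a: loose blue cup with a handle, 63 x 93 x 53 mm, bystander; origin on its underside
- cup_b: another such blue cup, bystander, in the middle in front of the stand; origin on its underside
- cup_c: loose white espresso cup with a handle, 61 x 79 x 56 mm, bystander, in the middle in front of the stand; origin on its underside

How it is judged:
On the way:
1. the cradle hangs locked in the top slots, let go, while the tray is still outside it (x of cradle in the frame of stand between -0.062 and -0.05 m and y of cradle in the frame of stand between -0.006 and 0.006 m and z of cradle in the frame of stand between 0.085 and 0.095 m and angle between the x axis of cradle and the x axis of stand, either way round below 0.08 rad and angle between cradle's own z axis and vertical below 0.08 rad and contact force between the fingers and cradle below 0.3 N and linear speed of cradle below 0.02 m/s and horizontal distance between tray and cradle above 0.1 m), for 0.2 s.
At the end, for the whole second after the job is handed in: Cradle locked in the top slots (origin 90+-5 mm above the stand's, 6 mm in x and y, 0.08 rad), tray in it, at most 8 mm short of the back plate, level and square (0.08 rad), tub upright in the rear bay within 12 mm of its middle; all at rest and released (x of cradle in the frame of stand between -0.062 and -0.05 m and y of cradle in the frame of stand between -0.006 and 0.006 m and z of cradle in the frame of stand between 0.085 and 0.095 m and angle between the x axis of cradle and the x axis of stand, either way round below 0.08 rad and angle between cradle's own z axis and vertical below 0.08 rad and x of tray in the frame of cradle above -0.026 m and y of tray in the frame of cradle between -0.008 and 0.008 m and z of tray in the frame of cradle between 0.001 and 0.009 m and angle between the x axis of tray and the x axis of cradle, either way round below 0.08 rad and angle between tray's own z axis and vertical below 0.1 rad and horizontal distance between tub and tray_bay below 0.012 m and angle between tub's own z axis and vertical below 0.12 rad and z of tub in the frame of tray below 0.01 m and linear speed of each of cradle, tray, tub below 0.02 m/s); the robot touches nothing.
It fails at once if the tub tips or leaves the tray (angle between tub's own z axis and vertical above 0.6 rad or distance between tub and tray_bay above 0.04 m).
It fails at once if the bottle, jar, tamper or a cup is pushed away or knocked over (distance of any of bottle, jar, tamper, cup_a, cup_b, cup_c from where it was at the start of the episode above 0.025 m or angle between any of bottle, jar, tamper, cup_a, cup_b, cup_c's own z axis and vertical above 0.4 rad).
It also fails if it takes over 67 s, if anything falls off the work surface, if the arm or the gripper's body presses on something with over 40 N, if the wrist force passes 120 N, or if a joint passes its speed limit or range.

ROBOT

A 7-joint arm with a two-finger parallel gripper is mounted at the origin on a cart in front of the work surface, level with it; the furniture and walls round the work are solid. World frame = base frame: x ahead of the robot, y to its left, z up, the work surface at z = 0. Lengths are in m, angles in rad, forces in N, time in s.
With the tool pointing down it reaches from about 0.35 to 0.9 m from the base axis. Payload 8.1 kg.
Tool frame: the origin (TCP) lies on the centre line of the jaws, within the pads' length; the fingertips stand 17 mm ahead of it and the grasp point (between the pads) lies 2 mm behind it; z points along the fingers, y is the direction in which the jaws open and shut (so a half turn about z gives the same grasp; the last joint's range is limited). The gripper opens to 92 mm and grips with 3 to 60 N. Pads are 19 mm wide; open, the fingers measure 130 mm over their backs; the gripper's body (75 mm by 190 mm) begins 47 mm behind the grasp point.
Start: joints at [-1.428, 0.434, 0.025, 1.573, -0.012, 1.134, -0.075], TCP at [0.152, 0.606, 0.244] pointing down, gripper open.
Joint ranges: [-2.62, 2.62], [-0.44, 2.09], [-1.27, 1.32], [0.08, 2.57], [-1.32, 4.46], [0.12, 2], [-2.74, 2.74]. Speed limits (rad/s): [2.22, 2.22, 3.01, 3.01, 3.14, 3.14, 3.14].

INTERFACE

Orientations are given as a rotation vector (axis times angle).
In Python, from cell import arm, imaging, job gives the robot as it stands.
- The arm moves only by the tool jog_arm, never from a script. Its argument "moves" is a list of rows, each an object with "fingers": the closure, from -1 (fully open) to 1 (shut); "xyz": the shift along the tool's x, y, z in cm, a list of three; "angular": the turn, a rotation vector about the tool's x, y, z in rad, a list of three. In form: [{"fingers": fingers, "xyz": [dx, dy, dz], "angular": [ax, ay, az]}, ...]. A call has 1 to 12 rows; each row is the pose to reach, as a shift and turn from the pose commanded when the call began, along the tool's axes at that moment; what a row does not reach only later rows make up. A row lasts 1/8 s, in which the tool goes at most 62.5 mm and 10.7 degrees, less where a joint would pass 70% of its speed; a pose out of reach is approached as far as the arm can. A call with a gripper value outside its range is refused whole. The fingers move at their own pace and stop on an object; "grip_force" is the grip in N (left out, the last holds). Time passes only in rows, so rows that repeat a pose let the fingers close. It gives the time, the measured TCP pose, the force and the opening at its end, in the units of the state.
- arm.observe(): the state, without advancing time (a new reading comes with each control period).
- imaging.get_image(name): name is "scene" or "top" or "wrist"; returns the picture (480x640x3 uint8, red, green, blue); there is no depth.
- imaging.camera_params(name): a dict with "fx", "fy", "cx", "cy" (pixels), "rvec" (rotation vector, rad) and "tvec" (3), from world to camera coordinates, as OpenCV has them; the wrist camera has in their place "hand_eye" (4x4, takes a point from camera to tool coordinates, whose origin is the TCP and whose axes are the flange's). Camera axes: x right, y down, z forward; pixel columns grow to the right and rows downward; lengths in m; the calibration is good to about 2 mm. The wrist camera is an equidistant fisheye: a pixel r from the principal point sees the ray r / f radians off the axis. A picture is of the moment at which its call begins: read the wrist's pose just before it. camera_params takes no time and is no camera call.
- job.sign_off(): hands the job in, once; it reports no verdict.
The state is a dict: "clock": time; "joints": joint angles; "dq": joint speeds; "joint_efforts": joint torques, N m; "position": TCP position; "ee_rot": TCP orientation; "force": force on the tool from outside, world axes, zero at the start; "ft_torque": the same for the moment, N m; "width": opening from 0.0 (shut) to 1.0 (fully open).
Only numpy, scipy, OpenCV 4.12 (cv2) and the standard library are available. Lean on these libraries where they do the work, as an engineer would, in place of code of your own. Each camera call takes 0.05 s, during which the arm holds its last target. There are 200 camera calls.

## Working session

There is one attempt and no reset: what is moved stays moved. The work goes in short steps, Python scripts to look and compute and a tool call to move; the robot and the scene stay as the last step left them, time stands still between calls to the robot, and variables do not carry over. Pictures are saved under pics/ and viewed, about 8 in all and at most 12, crops included, and the job is handed in when it is done.

Besides the shell and the picture viewer there is one more tool, called after "Request:" by a JSON object that holds its "name" and its "arguments", one argument or row to a line. jog_arm: Moves the arm, as the interface text tells. Its arguments: {"type":"object","properties":{"moves":{"type":"array"},"grip_force":{"type":"number"}},"required":["moves"]}

```bash
ls; mkdir -p pics
python3 - <<'E'
from cell import arm, imaging, job
import cv2
s=arm.observe(); print({k:s[k] for k in('clock','position','ee_rot','force','width')})
for n in('scene','top','wrist'):
    im=imaging.get_image(n); cv2.imwrite(f'pics/{n}0.png',im[:,:,::-1]); print(n,imaging.camera_params(n))
E
```

```text
pics
{'clock': 0.0, 'position': array([0.15202098, 0.60573007, 0.2429345 ]), 'ee_rot': array([-3.85273661e-01, -3.11782678e+00,  2.47555013e-03]), 'force': array([ 1.45330904,  0.05166608, -0.50105804]), 'width': 0.9988601522682904}
scene {'fx': 536.249164328654, 'fy': 536.249164328654, 'cx': 327.03415836541916, 'cy': 235.36516305676898, 'rvec': array([ 1.84483354, -1.00145131,  0.62688138]), 'tvec': array([-0.28164875,  0.27516534,  0.88818268])}
top {'fx': 544.6030034148755, 'fy': 544.6030034148755, 'cx': 310.06882889680367, 'cy': 238.46987998903185, 'rvec': array([ 2.13080651, -2.18630852,  0.12352557]), 'tvec': array([0.02767945, 0.56426955, 1.36443215])}
wrist {'fx': 371.64829954431775, 'fy': 371.64829954431775, 'cx': 316.2199728883302, 'cy': 244.5134149188337, 'hand_eye': array([[ 7.07535285e-04, -9.69664364e-01, -2.44439197e-01,
         6.54737435e-02],
       [ 9.99999550e-01,  8.40592701e-04, -4.40018712e-04,
        -3.61292665e-04],
       [ 6.32144269e-04, -2.44438776e-01,  9.69664522e-01,
        -1.40651239e-01],
       [ 0.00000000e+00,  0.00000000e+00,  0.00000000e+00,
         1.00000000e+00]])}
```

View pics/top0.png

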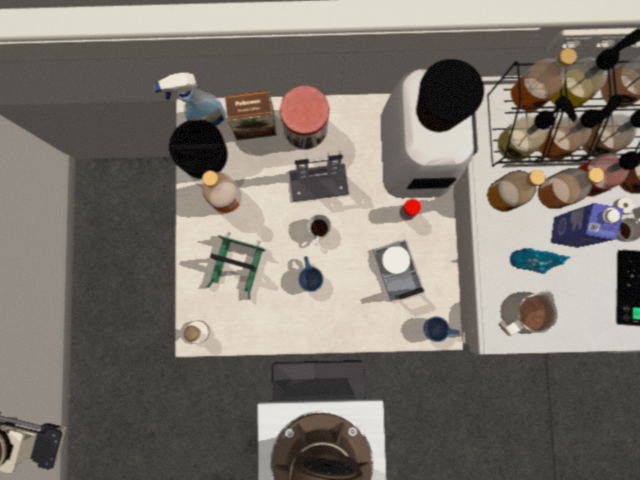

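View pics/scene0.png

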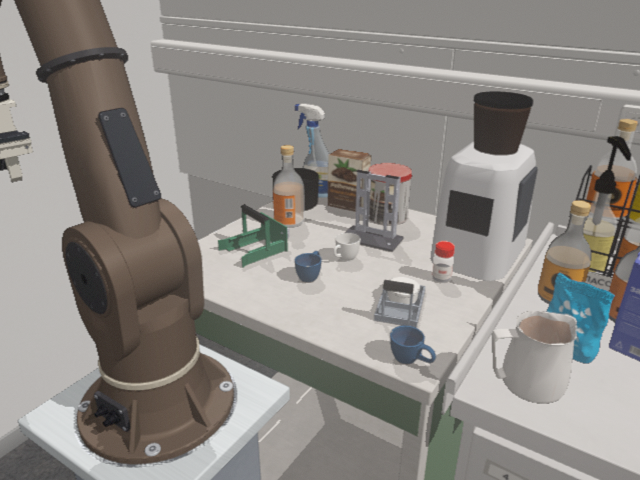

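The top view shows the cradle at about (235,262), the stand at (320,180), the tray at (400,270) and cups at (311,279) and (319,228). I'll zoom in for exact pixels.

```bash
cat > h.py <<'E'
from cell import arm, imaging, job
import cv2, numpy as np
from scipy.spatial.transform import Rotation as R
def ray(n,uv,tcp=None):
    p=imaging.camera_params(n); u,v=uv
    d=np.array([(u-p['cx'])/p['fx'],(v-p['cy'])/p['fy'],1.])
    if n=='wrist':
        r=np.hypot(d[0],d[1]); d=np.array([d[0]/r*np.sin(r),d[1]/r*np.sin(r),np.cos(r)])
        T=np.eye(4);T[:3,:3]=R.from_rotvec(tcp[1]).as_matrix();T[:3,3]=tcp[0]
        M=T@p['hand_eye']; return M[:3,3],M[:3,:3]@d
    Rm=R.from_rotvec(p['rvec']).as_matrix(); return -Rm.T@p['tvec'],Rm.T@d
def onz(n,uv,z,tcp=None):
    o,d=ray(n,uv,tcp); return o+d*(z-o[2])/d[2]
def proj(n,P,tcp=None):
    p=imaging.camera_params(n)
    if n=='wrist':
        T=np.eye(4);T[:3,:3]=R.from_rotvec(tcp[1]).as_matrix();T[:3,3]=tcp[0]
        c=np.linalg.inv(T@p['hand_eye'])@np.r_[P,1]; r=np.hypot(c[0],c[1]); a=np.arctan2(r,c[2])
        return np.array([p['cx']+p['fx']*a*c[0]/r,p['cy']+p['fy']*a*c[1]/r])
    c=R.from_rotvec(p['rvec']).as_matrix()@np.array(P)+p['tvec']
    return np.array([p['fx']*c[0]/c[2]+p['cx'],p['fy']*c[1]/c[2]+p['cy']])
E
python3 - <<'E'
from h import *
im=cv2.imread('pics/top0.png')
c=im[140:310,195:435]
cv2.imwrite('pics/top0c.png',cv2.resize(c,None,fx=3.3,fy=3.3,interpolation=cv2.INTER_CUBIC))
c=im
for n,uv,z in [('cradlebar',(233,262),.108),('stand',(320,168),.181),('traybar',(406,295),.096),('cupb',(311,279),.05),('cupc',(319,228),.05),('jar',(412,208),.09),('cupa',(436,328),.05),('bottle',(210,178),.22),('tamper',(190,333),.09),('grinder',(449,80),.45),('tin',(305,110),.15)]:
    print(n,onz('top',uv,z).round(3))
E
```

```text
cradlebar [0.504 0.201 0.108]
stand [ 0.712 -0.014  0.181]
traybar [ 0.414 -0.215  0.096]
cupb [0.46  0.013 0.05 ]
cupc [ 0.589 -0.01   0.05 ]
jar [ 0.627 -0.241  0.09 ]
cupa [ 0.331 -0.294  0.05 ]
bottle [0.686 0.235 0.22 ]
tamper [0.336 0.309 0.09 ]
grinder [ 0.805 -0.253  0.45 ]
tin [0.864 0.017 0.15 ]
```

View pics/top0c.png

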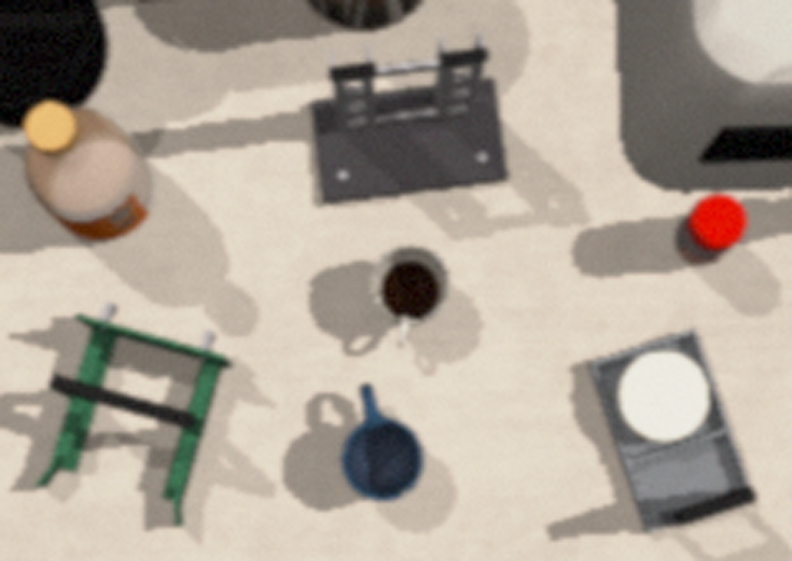

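Run:
```python
from h import *
f=lambda u,v,z:onz('top',(195+(u+.5)/3.3-.5,140+(v+.5)/3.3-.5),z)
def line(a,b): # left end -> right end ; x axis = rot +90 of (left->right)
    d=(b-a)[:2]; return np.degrees(np.arctan2(d[0],-d[1])), (a+b)/2, np.linalg.norm(d)
a,b=f(52,381,.1),f(198,424,.1); print('cradle bar',line(a,b))
a,b=f(76,316,.07),f(230,362,.07); print('cradle plate',line(a,b))
a,b=f(322,203,.01),f(507,180,.01); print('stand front edge',line(a,b))
a,b=f(331,73,.181),f(487,51,.181); print('upright top(front edge approx)',line(a,b))
a,b=f(331,80,.181),f(488,58,.181); print('upright top front edge',line(a,b))
a,b=f(677,517,.096),f(754,493,.096); print('tray bar',line(a,b))
a,b=f(590,362,.016),f(692,331,.016); print('tray rear',line(a,b))
print('tub',f(664,395,.036))
for n in ('scene','top'):
  print(n, proj(n,[0.7,0,0.181]))
s=arm.observe(); print(R.from_rotvec(s['ee_rot']).as_matrix().round(3))
```

```text
cradle bar (np.float64(-17.828973528205818), array([0.50512096, 0.20314503, 0.1       ]), np.float64(0.1128438950075364))
cradle plate (np.float64(-18.132346534765283), array([0.55514361, 0.18591691, 0.07      ]), np.float64(0.12235542714901544))
stand front edge (np.float64(5.684372520782003), array([ 0.67499954, -0.01638506,  0.01      ]), np.float64(0.14879887161599734))
upright top(front edge approx) (np.float64(6.686921657399092), array([ 0.73482849, -0.01186676,  0.181     ]), np.float64(0.11149577240266607))
upright top front edge (np.float64(6.632654871383047), array([ 0.7297485 , -0.01208203,  0.181     ]), np.float64(0.1121426042764312))
tray bar (np.float64(15.680046343909261), array([ 0.41891348, -0.22895792,  0.096     ]), np.float64(0.05943480621709008))
tray rear (np.float64(15.43932100123881), array([ 0.54541304, -0.19078383,  0.016     ]), np.float64(0.084149494527522))
tub [ 0.5052396  -0.20403543  0.036     ]
scene [366.47356073 175.32321276]
top [313.91214719 173.17084639]
[[-0.97   0.243 -0.   ]
 [ 0.243  0.97  -0.001]
 [-0.    -0.001 -1.   ]]
```

The cradle bar is at (0.505, 0.203) with yaw −18°, the stand at (0.730, −0.011) with yaw about 6.3°, and the tray bar at (0.419, −0.229) with yaw about 15.5°. First move: go above the cradle.

```bash
cat >> h.py <<'E'
def goal(pos,yawdeg,s=None):
    s=s or arm.observe(); y=np.radians(yawdeg); c,sn=np.cos(y),np.sin(y)
    Rt=np.column_stack([[-sn,c,0],[c,sn,0],[0,0,-1]]); R0=R.from_rotvec(s['ee_rot']).as_matrix()
    print('xyz cm',(R0.T@(np.array(pos)-s['position'])*100).round(2),'ang',R.from_matrix(R0.T@Rt).as_rotvec().round(3))
E
python3 -c "
from h import *
goal([.505,.203,.25],-18)"
```

```text
xyz cm [-44.04 -30.48  -0.65] ang [-1.000e-03  1.000e-03  1.639e+00]
```

Request:
{"name": "jog_arm", "arguments": {
  "moves": [
    {"fingers":-1,"xyz":[-4.4,-3.05,-0.1],"angular":[0,0,0.164]},
    {"fingers":-1,"xyz":[-8.8,-6.1,-0.2],"angular":[0,0,0.328]},
    {"fingers":-1,"xyz":[-13.2,-9.15,-0.3],"angular":[0,0,0.492]},
    {"fingers":-1,"xyz":[-17.6,-12.2,-0.4],"angular":[0,0,0.656]},
    {"fingers":-1,"xyz":[-22,-15.25,-0.5],"angular":[0,0,0.82]},
    {"fingers":-1,"xyz":[-26.4,-18.3,-0.6],"angular":[0,0,0.984]},
    {"fingers":-1,"xyz":[-30.8,-21.35,-0.65],"angular":[0,0,1.148]},
    {"fingers":-1,"xyz":[-35.2,-24.4,-0.65],"angular":[0,0,1.312]},
    {"fingers":-1,"xyz":[-39.6,-27.45,-0.65],"angular":[0,0,1.476]},
    {"fingers":-1,"xyz":[-44,-30.5,-0.65],"angular":[0,0,1.639]},
    {"fingers":-1,"xyz":[-44,-30.5,-0.65],"angular":[0,0,1.639]},
    {"fingers":-1,"xyz":[-44,-30.5,-0.65],"angular":[0,0,1.639]}
  ]
}}

```text
clock: 1.65
position: [0.5042, 0.2037, 0.2499]
ee_rot: [-2.54, -1.848, 0.001]
force: [-0.9, -0.4, 0.1]
width: 1.002
```

Run:
```python
from h import *
s=arm.observe(); tcp=(s['position'],s['ee_rot']); im=imaging.get_image('wrist')
np.savez('w1.npz',p=tcp[0],r=tcp[1]); cv2.imwrite('pics/w1.png',im[:,:,::-1])
print(s['clock'],s['position'],s['joints'].round(2)); goal([.505,.203,.25],-18,s)
print(proj('wrist',[.505,.203,.108],tcp))
```

```text
1.65 [0.50420302 0.20367693 0.24992359] [-0.89  0.32  0.54  1.8  -0.18  1.08 -0.6 ]
xyz cm [-0.04  0.1  -0.01] ang [-0.001  0.     0.001]
[317.67395933 236.94716766]
```

View pics/w1.png

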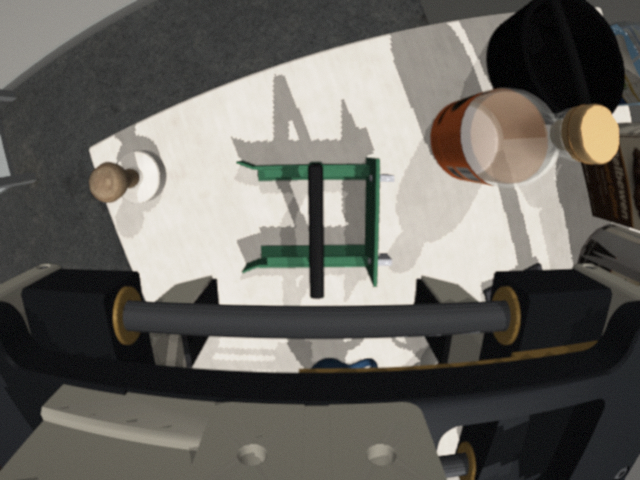

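The wrist view shows the grip bar running from (316,163) to (317,297), with the plate to its right at about x=375. Next I refine this.

Run:
```python
from h import *
d=np.load('w1.npz'); tcp=(d['p'],d['r']); im=cv2.imread('pics/w1.png')
m=(im.max(2)<60).astype(np.uint8); m[:155]=0; m[303:]=0; m[:,:296]=0; m[:,340:]=0
n,l,st,c=cv2.connectedComponentsWithStats(m); k=1+st[1:,4].argmax(); print(st[k],c[k])
ys,xs=np.where(l==k)
P=[]
for r in (ys.min()+5,ys.max()-5):
    x=xs[ys==r].mean(); P.append(onz('wrist',(x,r),.108,tcp))
e=[onz('wrist',(xs[ys==y].mean(),y),.108,tcp) for y in (ys.min(),ys.max())]
v=P[0]-P[1]; yaw=np.degrees(np.arctan2(-v[0],v[1])); print(e,np.linalg.norm(e[0]-e[1]),yaw,(e[0]+e[1])/2)
q=(e[0]+e[1])/2; goal([q[0],q[1],.096],yaw)
```

```text
[ 308  163   17  135 1783] [315.7083567  229.15759955]
[array([0.52067197, 0.25821128, 0.108     ]), array([0.48902622, 0.15515447, 0.108     ])] 0.10780612301459327 -17.237243092772108 [0.50484909 0.20668287 0.108     ]
xyz cm [ 0.25  0.04 15.39] ang [-0.001  0.    -0.011]
```

Request:
{"name": "jog_arm", "arguments": {
  "grip_force": 50,
  "moves": [
    {"fingers":-1,"xyz":[0.1,0.05,3],"angular":[0,0,-0.01]},
    {"fingers":-1,"xyz":[0.25,0.05,7],"angular":[0,0,-0.01]},
    {"fingers":-1,"xyz":[0.25,0.05,11],"angular":[0,0,-0.01]},
    {"fingers":-0.5,"xyz":[0.25,0.05,14],"angular":[0,0,-0.01]},
    {"fingers":0,"xyz":[0.25,0.05,15.4],"angular":[0,0,-0.01]},
    {"fingers":1,"xyz":[0.25,0.05,15.4],"angular":[0,0,-0.01]},
    {"fingers":1,"xyz":[0.25,0.05,15.4],"angular":[0,0,-0.01]},
    {"fingers":1,"xyz":[0.25,0.05,15.4],"angular":[0,0,-0.01]},
    {"fingers":1,"xyz":[0.25,0.05,15.4],"angular":[0,0,-0.01]},
    {"fingers":1,"xyz":[0.25,0.05,15.4],"angular":[0,0,-0.01]},
    {"fingers":1,"xyz":[0.25,0.05,15.4],"angular":[0,0,-0.01]},
    {"fingers":1,"xyz":[0.25,0.05,15.4],"angular":[0,0,-0.01]}
  ]
}}

```text
clock: 3.2
position: [0.5056, 0.2055, 0.0961]
ee_rot: [-2.532, -1.859, 0.001]
force: [-0.9, 0.1, -2.7]
width: 0.123
```

```bash
python3 -c "
from h import *
s=arm.observe();print(s['position'],s['width']*92)
a=np.radians(6.3)
u=np.array([np.cos(a),np.sin(a)]); o=np.array([.730,-.0112])
for d in (.12,): 
  q=o-u*(.056+d-.0); q=o-u*d; print(q); goal([*q,.096+.106],6.3,s)
"
```

```text
[0.50564575 0.20548103 0.09610308] 11.358505169258393
[ 0.61072469 -0.02436812]
xyz cm [-18.79  16.9  -10.59] ang [-0.     0.    -0.414]
```

Request:
{"name": "jog_arm", "arguments": {
  "moves": [
    {"fingers":1,"xyz":[0,0,-2.5],"angular":[0,0,0]},
    {"fingers":1,"xyz":[0,0,-6],"angular":[0,0,0]},
    {"fingers":1,"xyz":[-0.8,0.7,-9.5],"angular":[0,0,0]},
    {"fingers":1,"xyz":[-3.1,2.8,-10.6],"angular":[0,0,-0.07]},
    {"fingers":1,"xyz":[-6.3,5.6,-10.6],"angular":[0,0,-0.14]},
    {"fingers":1,"xyz":[-9.4,8.4,-10.6],"angular":[0,0,-0.21]},
    {"fingers":1,"xyz":[-12.5,11.2,-10.6],"angular":[0,0,-0.28]},
    {"fingers":1,"xyz":[-15.6,14,-10.6],"angular":[0,0,-0.35]},
    {"fingers":1,"xyz":[-17.8,16,-10.6],"angular":[0,0,-0.4]},
    {"fingers":1,"xyz":[-18.8,16.9,-10.6],"angular":[0,0,-0.414]},
    {"fingers":1,"xyz":[-18.8,16.9,-10.6],"angular":[0,0,-0.414]},
    {"fingers":1,"xyz":[-18.8,16.9,-10.6],"angular":[0,0,-0.414]}
  ]
}}

```text
clock: 4.7
position: [0.6104, -0.0226, 0.202]
ee_rot: [-2.094, -2.34, -0.0]
force: [-0.5, 0.2, -3.0]
width: 0.126
```

Run:
```python
from h import *
s=arm.observe(); tcp=(s['position'],s['ee_rot']); im=imaging.get_image('wrist')
np.savez('w2.npz',p=tcp[0],r=tcp[1]); im2=imaging.get_image('top'); im3=imaging.get_image('scene')
cv2.imwrite('pics/t2.png',im2[:,:,::-1]);cv2.imwrite('pics/w2.png',im[:,:,::-1]);cv2.imwrite('pics/s2.png',im3[:,:,::-1])
print(s['position'],s['force'])
A=im[100:330,:,::-1]; B=cv2.resize(im3[150:290,270:430,::-1],None,fx=2,fy=2,interpolation=2)
C=np.zeros((230+280,640,3),np.uint8); C[:230]=A; C[230:,:320]=B; 
C[230:510,320:640]=cv2.resize(im2[140:280,240:400,::-1],None,fx=2,fy=2,interpolation=2)
cv2.imwrite('pics/c2.png',C)
```

```text
[ 0.61039869 -0.0225717   0.20195787] [-0.48934075  0.17929979 -2.98600718]
```

View pics/c2.png

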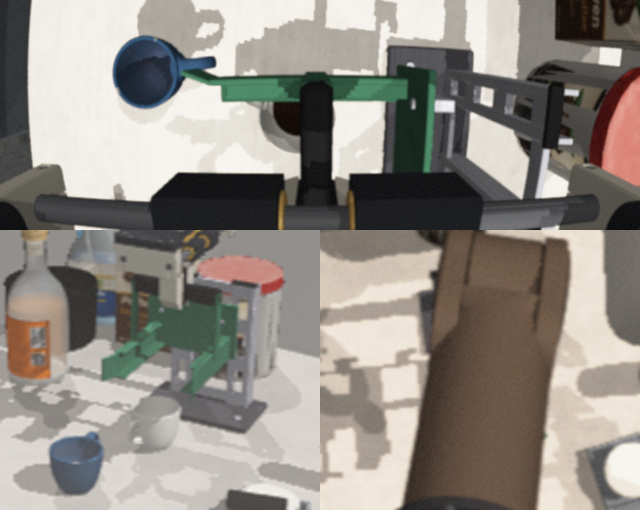

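The composite shows the cradle in hand in front of the stand. The left hook is at about (445,107) in the wrist strip, facing the left upright. I'll zoom to check the lateral fit.

Run:
```python
import cv2
im=cv2.imread('pics/w2.png')[135:300,370:590]
cv2.imwrite('pics/w2c.png',cv2.resize(im,None,fx=3.6,fy=3.6,interpolation=cv2.INTER_CUBIC))
```

```text
(no output)
```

View pics/w2c.png

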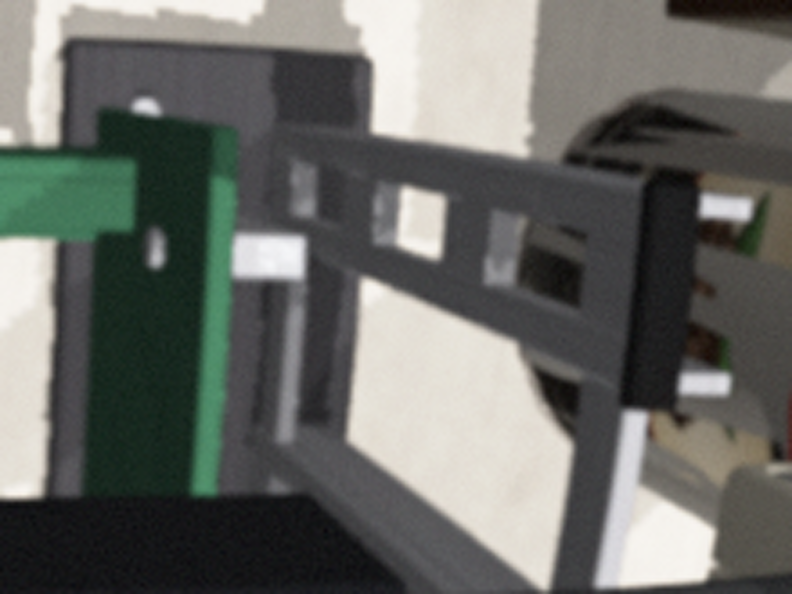

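Run:
```python
from h import *
d=np.load('w2.npz'); tcp=(d['p'],d['r'])
f=lambda u,v,z:onz('wrist',(370+(u+.5)/3.6-.5,135+(v+.5)/3.6-.5),z,tcp)
yaw=lambda a,b:np.degrees(np.arctan2(b[0]-a[0],a[1]-b[1]))
zc=tcp[0][2]+.002-.098
a,b=f(645,172,.181),f(622,402,.181); print('upright L front top',a,b,np.linalg.norm(a-b),yaw(a,b),(a+b)/2)
m=(a+b)/2; m1=m
a,b=f(700,178,.181),f(678,408,.181); print('upright L back top',np.linalg.norm(a-b),yaw(a,b),(a+b)/2)
a,b=f(69,42,.01),f(52,485,.01); print('base front',yaw(a,b),a)
a,b=f(69,42,.01),f(368,57,.01); v=b-a; print('base side',np.linalg.norm(v),np.degrees(np.arctan2(v[1],v[0])))
a,b=f(236,128,zc+.07),f(216,485,zc+.07); print('plate rear',yaw(a,b))
a,b=f(304,234,zc+.054),f(304,278,zc+.054); h=(a+b)/2; print('hook tip',a,b,np.linalg.norm(a-b))
print('tool yaw',np.degrees(np.arctan2(*R.from_rotvec(tcp[1]).as_matrix()[[1,0],1])), tcp[0])
for y in (5.5,6.5):
  t=np.radians(y);u=np.array([np.cos(t),np.sin(t)]);n=np.array([-u[1],u[0]])
  print(y,'stand origin',m1[:2]-.04*n,'gap hook tip->front',(m1-h)[:2]@u,'lateral err (upright-hook)',(m1-h)[:2]@n)
```

```text
upright L front top [0.71925572 0.04623791 0.181     ] [0.7231019  0.01355486 0.181     ] 0.03290857931102257 6.711766437056664 [0.72117881 0.02989638 0.181     ]
upright L back top 0.03366839919174356 7.563177313299956 [0.73177819 0.03053722 0.181     ]
base front 6.162526136747529 [0.66656612 0.05611242 0.01      ]
base side 0.08112160078537002 6.662490442444372
plate rear 6.763038469201079
hook tip [0.67627045 0.02800963 0.15995787] [0.67741937 0.02168171 0.15995787] 0.006431377245742672
tool yaw 6.364894485364338 [ 0.61039869 -0.0225717   0.20195787]
5.5 stand origin [ 0.72501264 -0.00991946] gap hook tip->front 0.04461388400781117 lateral err (upright-hook) 0.0007782418018407196
6.5 stand origin [ 0.72570694 -0.00984649] gap hook tip->front 0.04462067128941678 lateral err (upright-hook) -4.963646053440937e-07
```

Lateral error is about 0 and yaw matches within half a degree, with about 60 mm to go. Insert with the hooks 15 mm above the slots' lower edge.

Request:
{"name": "jog_arm", "arguments": {
  "moves": [
    {"fingers":1,"xyz":[0,1,0.1],"angular":[0,0,0]},
    {"fingers":1,"xyz":[0,2,0.1],"angular":[0,0,0]},
    {"fingers":1,"xyz":[0,3,0.1],"angular":[0,0,0]},
    {"fingers":1,"xyz":[0,4,0.1],"angular":[0,0,0]},
    {"fingers":1,"xyz":[0,4.8,0.1],"angular":[0,0,0]},
    {"fingers":1,"xyz":[0,5.4,0.1],"angular":[0,0,0]},
    {"fingers":1,"xyz":[0,5.8,0.1],"angular":[0,0,0]},
    {"fingers":1,"xyz":[0,5.8,0.1],"angular":[0,0,0]}
  ]
}}

```text
clock: 5.85
position: [0.6686, -0.0181, 0.2012]
ee_rot: [2.096, 2.34, -0.0]
force: [0.8, -0.4, -3.2]
width: 0.124
```

Run:
```python
from h import *
s=arm.observe(); tcp=(s['position'],s['ee_rot']); im=imaging.get_image('wrist')
np.savez('w3.npz',p=tcp[0],r=tcp[1]); im3=imaging.get_image('scene')
print(s['position'],s['force'],s['ft_torque'])
A=cv2.resize(im[125:300,370:590,::-1],None,fx=2,fy=2,interpolation=2); B=cv2.resize(im3[150:270,320:430,::-1],None,fx=2.917,fy=2.917,interpolation=2)
cv2.imwrite('pics/c3.png',np.hstack([A,B[:350]]))
```

```text
[ 0.66862204 -0.01811973  0.20116592] [ 0.76458209 -0.40472559 -3.16346076] [-0.07051311  0.04362741 -0.01707034]
```

View pics/c3.png

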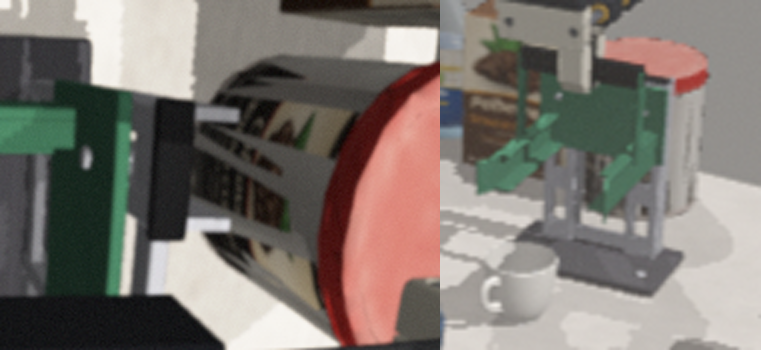

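Hooks are in the slots with no contact. The plate edge at about x=130 is still ~6 mm short of the upright's face at about x=155. Push on slowly.

Request:
{"name": "jog_arm", "arguments": {
  "moves": [
    {"fingers":1,"xyz":[0,0.2,0],"angular":[0,0,0]},
    {"fingers":1,"xyz":[0,0.4,0],"angular":[0,0,0]},
    {"fingers":1,"xyz":[0,0.5,0],"angular":[0,0,0]},
    {"fingers":1,"xyz":[0,0.5,0],"angular":[0,0,0]}
  ]
}}

```text
clock: 6.45
position: [0.6732, -0.0176, 0.2011]
ee_rot: [-2.096, -2.34, 0.001]
force: [-0.8, 0.3, -1.6]
width: 0.127
```

Request:
{"name": "jog_arm", "arguments": {
  "moves": [
    {"fingers":1,"xyz":[0,0.1,0],"angular":[0,0,0]},
    {"fingers":1,"xyz":[0,0.2,0],"angular":[0,0,0]},
    {"fingers":1,"xyz":[0,0.2,0],"angular":[0,0,0]}
  ]
}}

```text
clock: 6.82
position: [0.6736, -0.0174, 0.2009]
ee_rot: [-2.095, -2.337, 0.004]
force: [-8.7, 0.8, 2.0]
width: 0.127
```

Plate is against the uprights (−8.7 N). Now press down.

Request:
{"name": "jog_arm", "arguments": {
  "grip_force": 60,
  "moves": [
    {"fingers":1,"xyz":[0,-0.1,0],"angular":[0,0,0]},
    {"fingers":1,"xyz":[0,-0.1,0.3],"angular":[0,0,0]},
    {"fingers":1,"xyz":[0,-0.1,0.6],"angular":[0,0,0]},
    {"fingers":1,"xyz":[0,-0.1,0.9],"angular":[0,0,0]},
    {"fingers":1,"xyz":[0,-0.1,1.1],"angular":[0,0,0]},
    {"fingers":1,"xyz":[0,-0.1,1.3],"angular":[0,0,0]},
    {"fingers":1,"xyz":[0,-0.1,1.3],"angular":[0,0,0]}
  ]
}}

```text
clock: 7.7
position: [0.6737, -0.0179, 0.1879]
ee_rot: [-2.096, -2.339, 0.002]
force: [-5.9, -0.5, -1.9]
width: 0.126
```

Request:
{"name": "jog_arm", "arguments": {
  "moves": [
    {"fingers":1,"xyz":[0,0,0.1],"angular":[0,0,0]},
    {"fingers":1,"xyz":[0,0,0.2],"angular":[0,0,0]},
    {"fingers":1,"xyz":[0,0,0.3],"angular":[0,0,0]},
    {"fingers":1,"xyz":[0,0,0.4],"angular":[0,0,0]},
    {"fingers":1,"xyz":[0,0,0.4],"angular":[0,0,0]}
  ]
}}

```text
clock: 8.32
position: [0.6734, -0.0181, 0.1856]
ee_rot: [-2.096, -2.338, 0.001]
force: [-11.6, -0.5, 11.6]
width: 0.126
```

Request:
{"name": "jog_arm", "arguments": {
  "moves": [
    {"fingers":1,"xyz":[0,-0.05,0.15],"angular":[0,0,0]},
    {"fingers":1,"xyz":[0,-0.05,0.3],"angular":[0,0,0]},
    {"fingers":1,"xyz":[0,-0.05,0.3],"angular":[0,0,0]}
  ]
}}

```text
clock: 8.7
position: [0.6732, -0.0181, 0.1851]
ee_rot: [-2.097, -2.339, -0.002]
force: [-20.3, 1.6, 31.8]
width: 0.129
```

Bottomed out under 32 N. Relax, open partly (clear of the uprights), and lift off.

Request:
{"name": "jog_arm", "arguments": {
  "moves": [
    {"fingers":1,"xyz":[0,-0.05,-0.35],"angular":[0,0,0]},
    {"fingers":0.2,"xyz":[0,-0.05,-0.35],"angular":[0,0,0]},
    {"fingers":0.2,"xyz":[0,-0.05,-0.35],"angular":[0,0,0]},
    {"fingers":0.2,"xyz":[0,-0.05,-0.35],"angular":[0,0,0]},
    {"fingers":0.2,"xyz":[0,-0.05,-0.35],"angular":[0,0,0]},
    {"fingers":0.2,"xyz":[0,-0.05,-1.5],"angular":[0,0,0]},
    {"fingers":0.2,"xyz":[0,-0.05,-4],"angular":[0,0,0]},
    {"fingers":0.2,"xyz":[0,-0.05,-8],"angular":[0,0,0]},
    {"fingers":0.2,"xyz":[0,-0.05,-10],"angular":[0,0,0]},
    {"fingers":0.2,"xyz":[0,-0.05,-10],"angular":[0,0,0]}
  ]
}}

```text
clock: 9.95
position: [0.6745, -0.0179, 0.2838]
ee_rot: [2.094, 2.338, 0.005]
force: [0.4, 0.2, 0.1]
width: 0.399
```

Run:
```python
from h import *
s=arm.observe(); tcp=(s['position'],s['ee_rot']); im=imaging.get_image('wrist')
np.savez('w4.npz',p=tcp[0],r=tcp[1]); im3=imaging.get_image('scene'); 
cv2.imwrite('pics/w4.png',im[:,:,::-1]);cv2.imwrite('pics/s4.png',im3[:,:,::-1])
print(s['clock'],s['position'],s['force'],s['width'])
A=im[60:330,170:520,::-1]; A=cv2.resize(A,None,fx=1.3,fy=1.3,interpolation=2);B=cv2.resize(im3[150:270,320:430,::-1],None,fx=2.925,fy=2.925,interpolation=2)
cv2.imwrite('pics/c4.png',np.hstack([A,B[:351]]))
t=np.radians(6.3)
goal([.419,-.229,.25],15.5,s)
```

```text
9.95 [ 0.67450136 -0.01785156  0.28375559] [0.4431633  0.2464708  0.08893495] 0.39913183480622455
xyz cm [-18.19 -27.72   3.26] ang [ 0.004  0.001 -0.161]
```

View pics/c4.png

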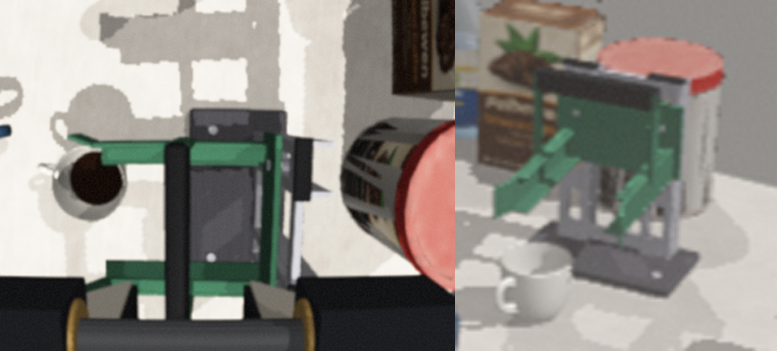

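The cradle hangs level on the uprights, with its bar at (177,143–320) in the crop. Now to the tray, looking from above its bar.

Request:
{"name": "jog_arm", "arguments": {
  "moves": [
    {"fingers":0,"xyz":[0,-2,0],"angular":[0,0,0]},
    {"fingers":-0.5,"xyz":[-2,-6,0.5],"angular":[0,0,-0.03]},
    {"fingers":-0.5,"xyz":[-5,-10.5,1],"angular":[0,0,-0.06]},
    {"fingers":-0.5,"xyz":[-8.5,-15,1.5],"angular":[0,0,-0.09]},
    {"fingers":-0.5,"xyz":[-12,-19.5,2],"angular":[0,0,-0.12]},
    {"fingers":-0.5,"xyz":[-15.5,-24,2.5],"angular":[0,0,-0.15]},
    {"fingers":-0.5,"xyz":[-17.5,-26.8,3],"angular":[0,0,-0.16]},
    {"fingers":-0.5,"xyz":[-18.2,-27.7,3.3],"angular":[0.004,0,-0.161]},
    {"fingers":-0.5,"xyz":[-18.2,-27.7,3.3],"angular":[0.004,0,-0.161]},
    {"fingers":-0.5,"xyz":[-18.2,-27.7,3.3],"angular":[0.004,0,-0.161]}
  ]
}}

```text
clock: 11.3
position: [0.4193, -0.2277, 0.248]
ee_rot: [-1.897, -2.501, 0.005]
force: [-0.1, 0.0, 0.7]
width: 0.748
```

Run:
```python
from h import *
s=arm.observe(); tcp=(s['position'],s['ee_rot']); im=imaging.get_image('wrist')
np.savez('w5.npz',p=tcp[0],r=tcp[1]); cv2.imwrite('pics/w5.png',im[:,:,::-1])
t=imaging.get_image('top'); cv2.imwrite('pics/t5.png',t[:,:,::-1])
print(s['clock'],s['position'],s['width'],s['joints'].round(2))
A=im[60:360,170:570,::-1]; B=cv2.resize(t[145:295,230:355,::-1],None,fx=3,fy=3,interpolation=2)
A=cv2.resize(A,None,fx=1.0,fy=1.0); C=np.zeros((450,800,3),np.uint8); C[:300,:400]=A; C[:,400:775]=B
cv2.imwrite('pics/c5.png',C)
```

```text
11.3 [ 0.41926628 -0.22772372  0.24801936] 0.7476068345667108 [-0.07  0.19  0.54  1.94 -0.11  1.04  0.79]
```

View pics/c5.png

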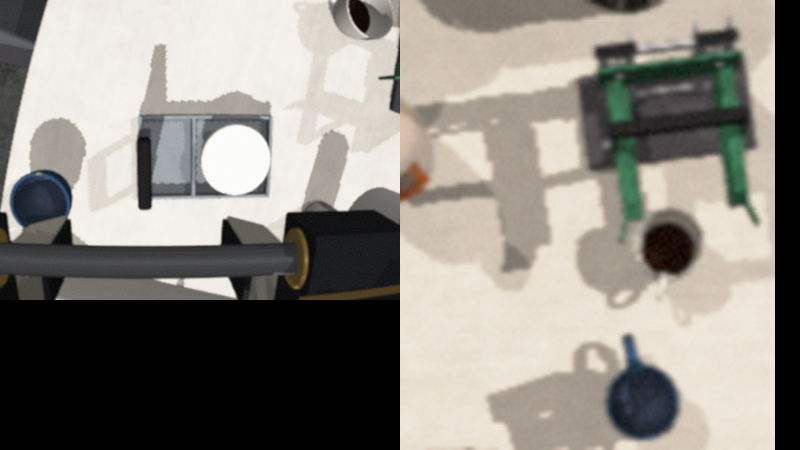

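The wrist view shows the tray bar at about (314, 195–269), and the top view shows the hung cradle's bar from (300,186) to (345,182). Next: compute both.

Run:
```python
from h import *
d=np.load('w5.npz'); tcp=(d['p'],d['r']); im=cv2.imread('pics/w5.png')
m=(im.max(2)<60).astype(np.uint8); m[:185]=0; m[280:]=0; m[:,:295]=0; m[:,335:]=0
n,l,st,c=cv2.connectedComponentsWithStats(m); k=1+st[1:,4].argmax(); print(st[k],c[k])
ys,xs=np.where(l==k); g=lambda y:onz('wrist',(xs[ys==y].mean(),y),.096,tcp)
P=[g(ys.min()+5),g(ys.max()-5)]; e=[g(ys.min()),g(ys.max())]
yaw=lambda a,b:np.degrees(np.arctan2(b[0]-a[0],a[1]-b[1]))
q=(e[0]+e[1])/2; w=yaw(*P); print('traybar',q,np.linalg.norm(e[0]-e[1]),w)
a,b=onz('wrist',(310,176),.016,tcp),onz('wrist',(440,175),.016,tcp); v=b-a; print('tray side yaw',np.degrees(np.arctan2(v[1],v[0])),np.linalg.norm(v))
goal([q[0],q[1],.084],w)
T=lambda u,v,z:onz('top',(230+(u-400+.5)/3-.5,145+(v+.5)/3-.5),z)
a,b=T(610,125,.196),T(746,117,.196); print('cradle bar',(a+b)/2,yaw(a,b),np.linalg.norm(a-b))
a,b=T(598,72,.16),T(742,58,.16); print('plate top',(a+b)/2,yaw(a,b),np.linalg.norm(a-b))
print('cupc',T(668,247,.054),'cupb',T(643,402,.05))
```

```text
[308 195  15  74 921] [314.247557  231.6286645]
traybar [ 0.41586054 -0.22724289  0.096     ] 0.06038893142811181 16.049733361384764
tray side yaw 17.259052543397498 0.13433512729100622
xyz cm [ 0.14 -0.23 16.41] ang [-0.004 -0.    -0.007]
cradle bar [ 0.66816473 -0.01845484  0.196     ] 1.9080428111253869 0.10411251185021751
plate top [ 0.72126142 -0.01425001  0.16      ] 4.14763174538206 0.11430485252813692
cupc [ 0.59103052 -0.01025808  0.054     ] cupb [0.46105505 0.01420766 0.05      ]
```

Request:
{"name": "jog_arm", "arguments": {
  "grip_force": 60,
  "moves": [
    {"fingers":-0.5,"xyz":[0.1,-0.1,3],"angular":[-0.004,0,-0.005]},
    {"fingers":-0.5,"xyz":[0.15,-0.25,7],"angular":[-0.004,0,-0.005]},
    {"fingers":-0.5,"xyz":[0.15,-0.25,11],"angular":[-0.004,0,-0.005]},
    {"fingers":-0.5,"xyz":[0.15,-0.25,14.5],"angular":[-0.004,0,-0.005]},
    {"fingers":0,"xyz":[0.15,-0.25,16.4],"angular":[-0.004,0,-0.005]},
    {"fingers":0.4,"xyz":[0.15,-0.25,16.4],"angular":[-0.004,0,-0.005]},
    {"fingers":0.7,"xyz":[0.15,-0.25,16.4],"angular":[-0.004,0,-0.005]},
    {"fingers":0.9,"xyz":[0.15,-0.25,16.4],"angular":[-0.004,0,-0.005]},
    {"fingers":1,"xyz":[0.15,-0.25,16.4],"angular":[-0.004,0,-0.005]},
    {"fingers":1,"xyz":[0.15,-0.25,16.4],"angular":[-0.004,0,-0.005]},
    {"fingers":1,"xyz":[0.15,-0.25,16.4],"angular":[-0.004,0,-0.005]},
    {"fingers":1,"xyz":[0.15,-0.25,16.4],"angular":[-0.004,0,-0.005]}
  ]
}}

```text
clock: 12.9
position: [0.4152, -0.2283, 0.0846]
ee_rot: [1.894, 2.505, 0.001]
force: [0.7, 1.3, 5.6]
width: 0.127
```

Run:
```python
from h import *
d=np.load('w4.npz'); tcp=(d['p'],d['r']); im=cv2.imread('pics/w4.png')
yaw=lambda a,b:np.degrees(np.arctan2(b[0]-a[0],a[1]-b[1]))
m=(im.max(2)<45).astype(np.uint8); m[:165]=0; m[290:]=0; m[:,:290]=0; m[:,325:]=0
n,l,st,c=cv2.connectedComponentsWithStats(m); k=1+st[1:,4].argmax(); print(st[k])
ys,xs=np.where(l==k)
for r in ((175,285),(180,260)):
  P=[onz('wrist',(np.median(xs[ys==y]),y),.198,tcp) for y in r]; print('cradle yaw',yaw(*P),P)
e=onz('wrist',(np.median(xs[ys==175]),ys.min()),.198,tcp); print('bar left end',e)
for y in (5.5,6.4):
  t=np.radians(y); print('bar centre', e[:2]+.055*np.array([np.sin(t),-np.cos(t)]))
s=arm.observe(); print(s['position'],s['width']*92,s['force'])
# target: tray origin relative to cradle, bar 82mm home; approach with tray rear end 40mm before flare
t=np.radians(6.4);u=np.array([np.cos(t),np.sin(t)]);o=np.array([.6735,-.018])
z=.0842+.094+.006
q=o-u*(.082+.16); print(q); goal([*q,z],6.4,s)
```

```text
[ 297  168   21  122 2176]
cradle yaw 5.983452651909669 [array([0.66272062, 0.03254198, 0.198     ]), array([ 0.6700816 , -0.03768814,  0.198     ])]
cradle yaw 6.716643070826403 [array([0.66274521, 0.02946683, 0.198     ]), array([ 0.66866415, -0.02079271,  0.198     ])]
bar left end [0.66226255 0.03679347 0.198     ]
bar centre [ 0.66753407 -0.01795332]
bar centre [ 0.66839335 -0.01786376]
[ 0.41522434 -0.22826806  0.08462863] 11.652875888298809 [0.74331998 1.28711706 5.62801566]
[ 0.43300816 -0.04497548]
xyz cm [17.15  6.72 -9.95] ang [0.001 0.    0.164]
```

Tray gripped. Lift, then swing to a spot in front of the cradle's mouth.

Request:
{"name": "jog_arm", "arguments": {
  "moves": [
    {"fingers":1,"xyz":[0,0,-1],"angular":[0,0,0]},
    {"fingers":1,"xyz":[0,0,-3.5],"angular":[0,0,0]},
    {"fingers":1,"xyz":[0,0,-6.5],"angular":[0,0,0]},
    {"fingers":1,"xyz":[0.8,0.3,-9],"angular":[0,0,0.01]},
    {"fingers":1,"xyz":[3,1.2,-10],"angular":[0,0,0.03]},
    {"fingers":1,"xyz":[6,2.4,-10],"angular":[0,0,0.055]},
    {"fingers":1,"xyz":[9,3.6,-10],"angular":[0,0,0.08]},
    {"fingers":1,"xyz":[12,4.7,-10],"angular":[0,0,0.11]},
    {"fingers":1,"xyz":[14.8,5.8,-10],"angular":[0,0,0.14]},
    {"fingers":1,"xyz":[16.6,6.5,-10],"angular":[0,0,0.16]},
    {"fingers":1,"xyz":[17.15,6.7,-10],"angular":[0,0,0.164]},
    {"fingers":1,"xyz":[17.15,6.7,-10],"angular":[0,0,0.164]}
  ]
}}

```text
clock: 14.4
position: [0.432, -0.0453, 0.1843]
ee_rot: [-2.093, -2.342, 0.0]
force: [0.1, -0.8, -2.2]
width: 0.126
```

Run:
```python
from h import *
s=arm.observe(); tcp=(s['position'],s['ee_rot']); im=imaging.get_image('wrist')
np.savez('w6.npz',p=tcp[0],r=tcp[1]); cv2.imwrite('pics/w6.png',im[:,:,::-1])
t=imaging.get_image('scene'); cv2.imwrite('pics/s6.png',t[:,:,::-1])
print(s['clock'],s['position'],s['width'],s['force'],s['ft_torque'])
A=cv2.resize(im[100:290,300:500,::-1],None,fx=2.2,fy=2.2,interpolation=2); B=cv2.resize(t[150:325,290:440,::-1],None,fx=2.4,fy=2.4,interpolation=2)
C=np.zeros((420,800,3),np.uint8); C[:418,:440]=A; C[:,440:800]=B[:420]
cv2.imwrite('pics/c6.png',C)
```

```text
14.4 [ 0.4320445  -0.04529733  0.18433315] 0.12597332200241929 [ 0.05481785 -0.84680697 -2.19662515] [-0.18943538  0.23481153  0.02132417]
```

View pics/c6.png

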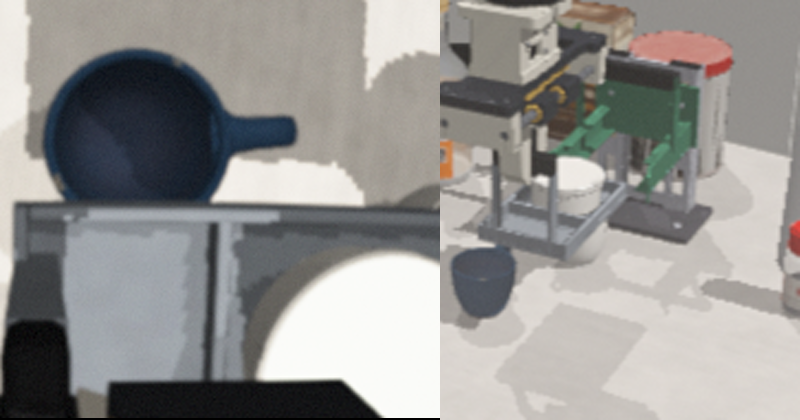

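The tray is held level with the tub standing in it, ahead of the mouth. I'll look at a wider crop to compare the tray's left wall with the cradle's left wall.

Run:
```python
import cv2
im=cv2.imread('pics/w6.png')[120:300,300:620]
cv2.imwrite('pics/w6c.png',cv2.resize(im,None,fx=2.5,fy=2.5,interpolation=cv2.INTER_CUBIC))
```

```text
(no output)
```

View pics/w6c.png

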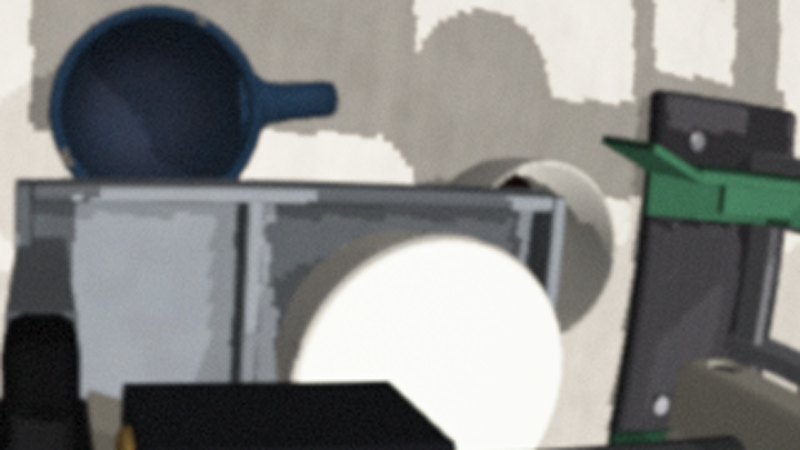

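Run:
```python
from h import *
d=np.load('w6.npz'); tcp=(d['p'],d['r'])
f=lambda u,v,z:onz('wrist',(300+(u+.5)/2.5-.5,120+(v+.5)/2.5-.5),z,tcp)
t=np.radians(6.4);u=np.array([np.cos(t),np.sin(t)]);n=np.array([-u[1],u[0]]);o=np.array([.6735,-.018])
def show(nm,a,b):
    v=(b-a)[:2]; print(nm,'cradle-frame xy mm',[(1000*np.array([(p[:2]-o)@u,(p[:2]-o)@n])).round(1) for p in(a,b)],'yaw',np.degrees(np.arctan2(v[1],v[0])).round(2),'len',np.linalg.norm(v).round(4))
zt=tcp[0][2]-.0846
show('tray left wall outer top',f(18,181,zt+.016),f(563,193,zt+.016))
show('lip inner',f(650,218,.12),f(797,231,.12))
show('wall outer',f(650,170,.12),f(797,181,.12))
print(1000*((tcp[0][:2]-o)@u),1000*((tcp[0][:2]-o)@n), zt)
# tub
print('tub', [(1000*np.array([(p[:2]-o)@u,(p[:2]-o)@n])).round(1) for p in (f(430,345,zt+.036),)])
```

```text
tray left wall outer top cradle-frame xy mm [array([-248.6,   42.5]), array([-111.6,   43.2])] yaw 6.7 len 0.137
lip inner cradle-frame xy mm [array([-85.1,  38.5]), array([-25.4,  37.5])] yaw 5.43 len 0.0597
wall outer cradle-frame xy mm [array([-86.6,  51. ]), array([-27.9,  51.9])] yaw 7.28 len 0.0587
-242.99353767573905 -0.21242055707323346 0.09973315273764906
tub [array([-155.6,    9.5])]
```

Tray and cradle centre lines agree within about 1 mm. Insert at mid-height of the ledge/lip gap, watching the force.

Request:
{"name": "jog_arm", "arguments": {
  "moves": [
    {"fingers":1,"xyz":[0,0.5,0.2],"angular":[0,0,0]},
    {"fingers":1,"xyz":[0,1.5,0.2],"angular":[0,0,0]},
    {"fingers":1,"xyz":[0,2.5,0.2],"angular":[0,0,0]},
    {"fingers":1,"xyz":[0,3.3,0.2],"angular":[0,0,0]},
    {"fingers":1,"xyz":[0,4,0.2],"angular":[0,0,0]},
    {"fingers":1,"xyz":[0,4.7,0.2],"angular":[0,0,0]},
    {"fingers":1,"xyz":[0,5.4,0.2],"angular":[0,0,0]},
    {"fingers":1,"xyz":[0,6,0.2],"angular":[0,0,0]},
    {"fingers":1,"xyz":[0,6,0.2],"angular":[0,0,0]}
  ]
}}

```text
clock: 15.62
position: [0.4921, -0.0382, 0.182]
ee_rot: [-2.093, -2.342, 0.0]
force: [-0.1, -0.4, -3.8]
width: 0.126
```

Request:
{"name": "jog_arm", "arguments": {
  "moves": [
    {"fingers":1,"xyz":[0,0.5,0],"angular":[0,0,0]},
    {"fingers":1,"xyz":[0,1.3,0],"angular":[0,0,0]},
    {"fingers":1,"xyz":[0,2.2,0],"angular":[0,0,0]},
    {"fingers":1,"xyz":[0,3.1,0],"angular":[0,0,0]},
    {"fingers":1,"xyz":[0,4,0],"angular":[0,0,0]},
    {"fingers":1,"xyz":[0,4.8,0],"angular":[0,0,0]},
    {"fingers":1,"xyz":[0,5.4,0],"angular":[0,0,0]},
    {"fingers":1,"xyz":[0,5.8,0],"angular":[0,0,0]},
    {"fingers":1,"xyz":[0,5.8,0],"angular":[0,0,0]}
  ]
}}

```text
clock: 16.75
position: [0.55, -0.0318, 0.1823]
ee_rot: [2.094, 2.342, 0.001]
force: [1.5, 0.5, -4.5]
width: 0.128
```

Run:
```python
from h import *
s=arm.observe(); print(s['clock'],s['position'],s['force'],s['ft_torque'])
t=np.radians(6.4);u=np.array([np.cos(t),np.sin(t)]);n=np.array([-u[1],u[0]]);o=np.array([.6735,-.018])
print((s['position'][:2]-o)@u*1e3,(s['position'][:2]-o)@n*1e3, np.degrees(np.arctan2(*R.from_rotvec(s['ee_rot']).as_matrix()[[1,0],1])))
```

```text
16.75 [ 0.5500495  -0.03178597  0.18233482] [ 1.53961147  0.45751049 -4.46896941] [-0.06535221  0.1763171   0.04519192]
-124.21785742840129 0.06084460068393909 6.4125877989193985
```

Request:
{"name": "jog_arm", "arguments": {
  "moves": [
    {"fingers":1,"xyz":[0,0.6,0],"angular":[0,0,0]},
    {"fingers":1,"xyz":[0,1.4,0],"angular":[0,0,0]},
    {"fingers":1,"xyz":[0,2.2,0],"angular":[0,0,0]},
    {"fingers":1,"xyz":[0,2.9,0],"angular":[0,0,0]},
    {"fingers":1,"xyz":[0,3.4,0.05],"angular":[0,0,0]},
    {"fingers":1,"xyz":[0,3.8,0.1],"angular":[0,0,0]},
    {"fingers":1,"xyz":[0,3.8,0.1],"angular":[0,0,0]}
  ]
}}

```text
clock: 17.62
position: [0.5878, -0.0275, 0.1812]
ee_rot: [2.094, 2.342, 0.001]
force: [0.1, 0.1, -3.2]
width: 0.128
```

Request:
{"name": "jog_arm", "arguments": {
  "moves": [
    {"fingers":1,"xyz":[0,0.15,0.1],"angular":[0,0,0]},
    {"fingers":1,"xyz":[0,0.3,0.2],"angular":[0,0,0]},
    {"fingers":1,"xyz":[0,0.45,0.25],"angular":[0,0,0]},
    {"fingers":1,"xyz":[0,0.55,0.25],"angular":[0,0,0]},
    {"fingers":1,"xyz":[0,0.55,0.25],"angular":[0,0,0]}
  ]
}}

```text
clock: 18.25
position: [0.591, -0.027, 0.1785]
ee_rot: [-2.092, -2.339, 0.003]
force: [-8.3, 0.1, 2.4]
width: 0.129
```

Home against the back plate (−8.3 N, bar at −83 mm, nominal −82) and resting on the ledges. Relax, open, and lift off.

Request:
{"name": "jog_arm", "arguments": {
  "moves": [
    {"fingers":1,"xyz":[0,-0.1,-0.02],"angular":[0,0,0]},
    {"fingers":0.6,"xyz":[0,-0.15,-0.02],"angular":[0,0,0]},
    {"fingers":0.2,"xyz":[0,-0.15,-0.02],"angular":[0,0,0]},
    {"fingers":0.1,"xyz":[0,-0.15,-0.02],"angular":[0,0,0]},
    {"fingers":0.1,"xyz":[0,-0.15,-0.02],"angular":[0,0,0]},
    {"fingers":0.1,"xyz":[0,-0.15,-0.02],"angular":[0,0,0]},
    {"fingers":0.1,"xyz":[0,-0.15,-1.5],"angular":[0,0,0]},
    {"fingers":0.1,"xyz":[0,-0.15,-4],"angular":[0,0,0]},
    {"fingers":0.1,"xyz":[0,-0.15,-7],"angular":[0,0,0]},
    {"fingers":0.1,"xyz":[0,-0.15,-10],"angular":[0,0,0]},
    {"fingers":0.1,"xyz":[0,-3,-12],"angular":[0,0,0]},
    {"fingers":0.1,"xyz":[0,-6,-12],"angular":[0,0,0]}
  ]
}}

```text
clock: 19.75
position: [0.5337, -0.0341, 0.3014]
ee_rot: [2.092, 2.34, 0.005]
force: [-0.0, -0.1, -0.8]
width: 0.449
```

Request:
{"name": "jog_arm", "arguments": {
  "moves": [
    {"fingers":0.1,"xyz":[4,-3,0],"angular":[0,0,0]},
    {"fingers":0.1,"xyz":[9,-5,0],"angular":[0,0,0]},
    {"fingers":0.1,"xyz":[14,-7,0],"angular":[0,0,0]},
    {"fingers":0.1,"xyz":[18,-8,0],"angular":[0,0,0]},
    {"fingers":0.1,"xyz":[22,-9,0],"angular":[0,0,0]},
    {"fingers":0.1,"xyz":[25,-10,0],"angular":[0,0,0]},
    {"fingers":0.1,"xyz":[25,-10,0],"angular":[0,0,0]},
    {"fingers":0.1,"xyz":[25,-10,0],"angular":[0,0,0]}
  ]
}}

```text
clock: 20.75
position: [0.4065, 0.2029, 0.2995]
ee_rot: [2.094, 2.341, 0.001]
force: [0.2, 0.5, 0.1]
width: 0.451
```

Run:
```python
from h import *
s=arm.observe(); print(s['clock'],s['position'],s['force'],s['width'])
a=imaging.get_image('top'); b=imaging.get_image('scene')
cv2.imwrite('pics/t9.png',a[:,:,::-1]); cv2.imwrite('pics/s9.png',b[:,:,::-1])
A=cv2.resize(a[145:285,260:380,::-1],None,fx=3.3,fy=3.3,interpolation=2); B=cv2.resize(b[150:290,320:440,::-1],None,fx=3.3,fy=3.3,interpolation=2)
cv2.imwrite('pics/c9.png',np.hstack([A,B]))
```

```text
20.75 [0.40645198 0.20291493 0.2995316 ] [0.21564628 0.50173119 0.07958867] 0.45134643231492527
```

View pics/c9.png

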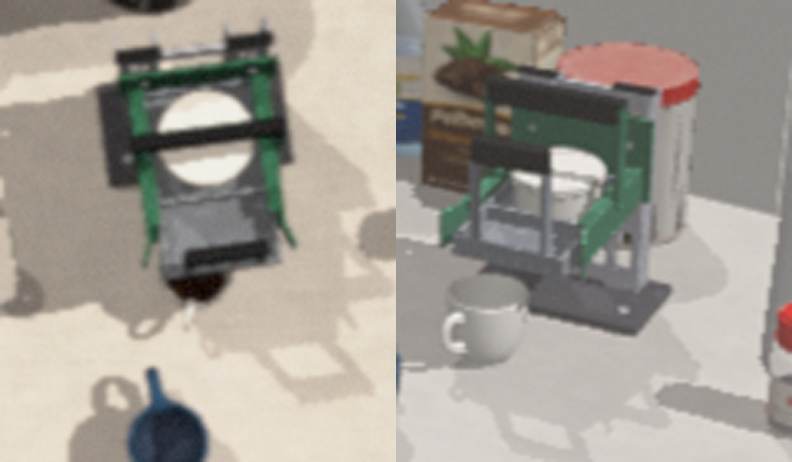

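The cradle hangs square, the tray sits inside it with the tub in the rear bay, and the cups are in place. Quick numeric check of the bar-to-bar distance before handing in.

Run:
```python
from h import *
T=lambda u,v,z:onz('top',(260+(u+.5)/3.3-.5,145+(v+.5)/3.3-.5),z)
yaw=lambda a,b:np.degrees(np.arctan2(b[0]-a[0],a[1]-b[1]))
a,b=T(134,142,.19),T(286,126,.19); c,d=T(185,259,.182),T(267,246,.182)
print('cradle bar',(a+b)/2,yaw(a,b),'tray bar',(c+d)/2,yaw(c,d),'dist',np.linalg.norm(((a+b)/2-(c+d)/2)[:2]))
g=T(206,138,.13); u=((a+b)/2-(c+d)/2)[:2];u/=np.linalg.norm(u); print('tub ahead of tray bar (91 nominal)',(g-(c+d)/2)[:2]@u)
x,y=[cv2.imread(f'pics/{n}.png') for n in('top0','t9')]
def cen(im,f):
    h=cv2.cvtColor(im,cv2.COLOR_BGR2HSV); m=f(h); v,u=np.where(m); return u.mean().round(1),v.mean().round(1)
for n,sl in (('blue cup b',(265,300,298,326)),('blue cup a',(312,345,420,452))):
    q=[cen(i[sl[0]:sl[1],sl[2]:sl[3]],lambda h:(h[...,0]>95)&(h[...,0]<125)&(h[...,1]>90)) for i in(x,y)]; print(n,q)
print('jar',[cen(i[195:222,398:428],lambda h:(h[...,1]>200)&(h[...,2]>150)) for i in (x,y)])
```

```text
cradle bar [ 0.668816   -0.02078764  0.19      ] 4.599102866321225 tray bar [ 0.58614513 -0.02974997  0.182     ] 7.600274041747606 dist 0.0831552487805443
tub ahead of tray bar (91 nominal) 0.09345119935648268
blue cup b [(np.float64(11.4), np.float64(12.5)), (np.float64(11.3), np.float64(12.7))]
blue cup a [(np.float64(17.9), np.float64(17.1)), (np.float64(17.9), np.float64(17.0))]
jar [(np.float64(14.2), np.float64(11.8)), (np.float64(14.1), np.float64(11.9))]
```

Bars are 83 mm apart (home is 82), the tub is in its bay, and the cups and jar I measured haven't moved. Handing in.

```bash
python3 -c "
from cell import job
print(job.sign_off())"
```

```text
the job is handed in; nothing more can be done
None
```

The condiment station is up: the cradle hangs in the top slots, released, and the grey tray with the tub is inside it against the back plate. I handed the job in at about 21 s on the robot's clock. The sign-off gives no verdict, so what follows comes from my own measurements.

- **Cradle:** I pushed the hooks in until the plate touched the uprights, then pressed down with 32 N. It stopped 0.5 to 1 mm from the nominal seated height. I opened the fingers and lifted off before fetching the tray.
- **Tray and tub:** The tray met the back plate with about 8 N. In the last top view the two grip bars are 83 mm apart, where home is 82 mm. The tub is upright, about 2–3 mm from the middle of its bay.
- **Bystanders:** Both blue cups and the jar are within 0.2 pixel of where they started. The white cup is still standing in the last view; I did not measure its position, or recheck the bottle and tamper at the end.
- **Readings that disagreed:**
  - The last top view gave yaws of 4.6° for the cradle and 7.6° for the tray. Those pixels were picked by hand; the closer wrist view of the hung cradle gave 6.0–6.7°, and the tool held both at about 6.4°.
  - The cameras put the hung cradle about 5 mm further forward than the contact position. I trusted the contact, because the hooks allow only 2 mm of play.

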